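Zero the cup dryer's timer and put its loaded tray away

ROBOT

A 7-joint arm with a two-finger parallel gripper is mounted at the origin on the work surface. World frame = base frame: x ahead of the robot, y to its left, z up, the work surface at z = 0. Lengths are in m, angles in rad, forces in N, time in s.
With the tool pointing down it reaches from about 0.35 to 0.9 m from the base axis. Payload 19.9 kg.
Tool frame: the origin (TCP) lies between the finger pads; the fingertips stand r.tcp_to_tips ahead of it and the grasp point (between the pads) lies 8 mm behind it (r.tcp_to_tips is the distance from the TCP to the fingertips, in m); z points along the fingers, y is the line along which they close (so a half turn about z gives the same grasp; the last joint's range is limited). The gripper opens to 94 mm and grips with 3 to 60 N. Pads are 16 mm wide; open, the fingers measure 119 mm over their backs; the gripper's body (75 mm by 177 mm) begins 78 mm behind the grasp point.
Start: joints at [1.155, 0.417, -0.01, 1.614, 0.005, 1.111, -0.053], TCP at [0.228, -0.582, 0.216] pointing down, gripper open.
Joint ranges: [-2.81, 2.81], [-0.39, 2.02], [-1.27, 1.25], [0.06, 2.57], [-1.19, 4.33], [0.19, 2], [-2.82, 2.82]. Speed limits (rad/s): [1.89, 1.89, 2.39, 2.39, 3.01, 3.01, 3.01].

INTERFACE

Orientations are given as a 3x3 rotation matrix whose columns are the frame's x, y, z axes.
In Python, from station import r gives the robot as it stands. The module is installed in compiled form; this text tells all that it offers.
- The arm moves only by the tool step_arm, never from a script. Its argument "deltas" is a list of rows, each a list of 7 numbers: the shift along the tool's x, y, z in cm, then the turn, a rotation vector about the tool's x, y, z in rad, then the finger opening in cm, from 0 to 9.4. In form: [[tx, ty, tz, rx, ry, rz, grip], ...]. A call has 1 to 8 rows; each row shifts and turns the commanded pose from where the row before left it, along the tool's axes as they then stand; what a row does not reach is not made up. A row lasts 1/8 s, in which the tool goes at most 62.5 mm and 10.7 degrees, less where a joint would pass 70% of its speed; a pose out of reach is approached as far as the arm can. A call is refused whole if a number of a shift passes 6.25 or a number of a turn 0.188, either way. A call with a gripper value outside its range is refused whole. The fingers move at their own pace and stop on an object; "grip_force" is the grip in N (left out, the last holds). Time passes only in rows, so rows that do not move let the fingers close. It gives the time, the measured TCP pose, the force, the opening and the grip force at its end, in the units of the state.
- r.sense(): the state, without advancing time (a new reading comes with each control period).
- r.camera(name): name is "side" or "top"; returns the picture (480x640x3 uint8, red, green, blue); there is no depth.
- r.camera_info(name): a dict with "K" (3x3 intrinsics, pixels), "k1" (the pictures are not rectified: a ray, as slopes to the right and down, at radius r is drawn at 1 + k1 r^2 times it, then the intrinsics apply), "R" (3x3) and "t" (3): a world point X has camera coordinates R X + t. Camera axes: x right, y down, z forward; pixel columns grow to the right and rows downward; lengths in m; the calibration is good to about 2 mm. A picture is of the moment at which its call begins. camera_info takes no time and is no camera call.
- r.finish_job(): hands the job in; it is judged then, once.
The state is a dict: "time": time; "joint_positions": joint angles; "joint_velocities": joint speeds; "tau": joint torques, N m; "tcp_pos": TCP position; "orientation": TCP orientation; "ft_force": force on the tool from outside, world axes, zero at the start; "torque": the same for the moment, N m; "width": opening from 0.0 (shut) to 1.0 (fully open); "grasp_force": force on a finger pad.
Only numpy, scipy, OpenCV 4.12 (cv2) and the standard library are available. Lean on these libraries where they do the work, as an engineer would, in place of code of your own. Each camera call takes 0.05 s, during which the arm holds its last target. There are 200 camera calls.

TASK

The cup dryer on the desk was left with its timer running and its tray out. First turn the timer knob back until its white pointer stands on the zero mark, the long white bar at the top of the dial, and leave it there; then slide the tray, with both cups standing in it, fully home into the opening under the dial, and let go. Do not tip the cups, and do not knock over or shift the other things on the desk.

Things in the scene. Friction and masses are not known exactly. Their poses are not given: they have to be found in the camera images.
- dryer: pale cup dryer standing on the desk, fixed, 260 mm wide (y), 220 mm deep (x), 169 mm tall. Origin: centre of its underside; +x points into the machine, z up; its front face lies at x = -110 mm, vertical up to 100 mm, above which a dial panel slopes up and back at 35 degrees to the horizontal.
- bay_mouth (a point): middle of the dryer's opening at desk level, in its front face; axes as the dryer's. The opening is 176 mm wide (y), 86 mm high and 132 mm deep (+x) to a solid back; it has no sill, the desk is its floor.
- dial (a point): centre of the dial, on the surface of the sloping panel (134 mm up); axes as the dryer's. White marks on the panel: one long wide bar on the uphill side, 43 to 58 mm from the centre, is zero; short ticks follow every 30 degrees clockwise.
- timer (a joint): timer knob, black, in the middle of the dial. 0 = its pointer on the zero mark (straight uphill); it grows as the knob is turned clockwise, seen by someone facing the dial. It turns from -0.5 to 3.0 rad (so go back to zero counter-clockwise) and stays where it is left.
- timer_grip (a point): point to grip, on the knob's axis 34 mm above the panel, turning with the knob: z = axis out of the panel, 35 degrees from vertical, x = where the pointer points. A bar grip 56 mm long (x), 14 mm thick (y) reaches from 22 mm below to 12 mm above this point, on a skirt 68 mm across. The pointer is the white line on one half of the bar and on the skirt.
- tray: open steel tray, loose, 130 mm (x) by 164 mm (y), walls 24 mm tall and 3 mm thick, floor 3 mm, about 0.4 kg. Origin: centre of its underside. It enters the dryer +x end first, its axes along the dryer's; fully home its origin is 67 mm inside the face of the opening and its handle sticks out in front.
- tray_handle (a point): point to grip on the tray's handle, 87 mm from the tray's origin towards its -x, 34 mm up; axes as the tray's. The handle is a black upright fin in the middle of the -x wall, 12 mm thick (y), from 63 to 105 mm from the tray's origin, 14 to 50 mm above the desk; a 50 mm wide root plate joins it to the wall.
- steel_cup: steel cup standing in the tray, 56 mm across, 55 mm tall. Origin: centre of its underside.
- white_cup: white ceramic cup standing in the tray, 58 mm across, 62 mm tall. Origin: centre of its underside.
- basket: woven brown basket with a spray bottle and cartons, 130 x 150 mm, 125 mm tall; not to be disturbed. Origin: centre of its underside.
- jar: small brown glass jar with a lid, 42 mm across, 55 mm tall; not to be disturbed. Origin: centre of its underside.
- tin: small plain aluminium can, 44 mm across, 45 mm tall; not to be disturbed. Origin: centre of its underside.
- tape: roll of clear tape lying flat, 64 mm across, 22 mm tall; not to be disturbed. Origin: centre of its underside.
- bottle: green glass bottle, 64 mm across, 200 mm tall; not to be disturbed. Origin: centre of its underside.
- flask: red flask with a steel cap, 68 mm across, 190 mm tall; not to be disturbed. Origin: centre of its underside.
- soap: bar of soap, 60 x 40 mm, 25 mm tall; not to be disturbed. Origin: centre of its underside.
There are look-alikes about, which are no part of the job. What is shaped like the tray but blue, pink or purple is not meant.

How it is judged:
On the way, in this order (a step that is already met when the one before it is completed fails the run):
1. the timer's pointer is on zero (within 0.08 rad) and still, with the tray not yet home (value of joint timer between -0.08 and 0.08 rad and velocity of joint timer between -0.05 and 0.05 rad/s), for 0.3 s.
2. the tray is fully home in the dryer's opening with both cups standing in it (x of tray in the frame of dryer above -0.052 m and y of tray in the frame of dryer between -0.012 and 0.012 m and height (world z) of tray below 0.006 m and angle between tray's own z axis and vertical below 0.06 rad and angle between the x axis of tray and the x axis of dryer, either way round below 0.1 rad and angle between each of steel_cup, white_cup's own z axis and vertical below 0.15 rad and z of each of steel_cup, white_cup in the frame of tray below 0.01 m and x of steel_cup in the frame of tray between -0.065 and 0.065 m and y of steel_cup in the frame of tray between -0.082 and 0.082 m and x of white_cup in the frame of tray between -0.065 and 0.065 m and y of white_cup in the frame of tray between -0.082 and 0.082 m), for 0.2 s.
At the end, for the whole second after the job is handed in: The timer's pointer is within 0.08 rad of zero; the tray lies flat on the desk in the dryer's opening, within 9 mm of its back stop, within 12 mm of its middle and 0.1 rad of straight; both cups stand in it upright (within 0.15 rad); all at rest (all of step 2 and value of joint timer between -0.08 and 0.08 rad and linear speed of each of tray, steel_cup, white_cup below 0.02 m/s); the robot touches nothing.
It fails at once if one of the other things on the desk is shifted by more than 30 mm or tipped over (distance of any of basket, jar, tin, tape, bottle, flask, soap from where it was at the start of the episode above 0.03 m or angle between any of basket, jar, tin, tape, bottle, flask, soap's own z axis and vertical above 0.4 rad).
It fails at once if a cup is tipped by more than 0.5 rad (angle between any of steel_cup, white_cup's own z axis and vertical above 0.5 rad).
It also fails if it takes over 64 s, if anything falls off the work surface, if the arm or the gripper's body presses on something with over 40 N, if the wrist force passes 120 N, or if a joint passes its speed limit or range.

## Working session

There is one attempt and no reset: what is moved stays moved. The work goes in short steps, Python scripts to look and compute and a tool call to move; the robot and the scene stay as the last step left them, time stands still between calls to the robot, and variables do not carry over. Pictures are saved under pics/ and viewed, at most 10 in all, crops included, and the job is handed in when it is done.

Besides the shell and the picture viewer there is one more tool, called after "Call:" as name(argument=value, ...) on one line, values as JSON. step_arm: Moves the arm, as the interface text tells. Its arguments: {"type":"object","properties":{"deltas":{"type":"array"},"grip_force":{"type":"number"}},"required":["deltas"]}

```bash
mkdir -p pics; python3 - <<'E'
from station import r
import cv2,numpy as np
np.set_printoptions(precision=4,suppress=True)
for n in("side","top"):
    im=r.camera(n); cv2.imwrite(f"pics/{n}0.png",im[:,:,::-1]); i=r.camera_info(n)
    print(n,i["K"],i["k1"],i["R"],i["t"],-np.array(i["R"]).T@np.array(i["t"]))
s=r.sense();print(s["tcp_pos"],s["orientation"],r.tcp_to_tips,s["time"])
E
```

```text
side [[556.0057   0.     314.5157]
 [  0.     556.0057 242.9127]
 [  0.       0.       1.    ]] -0.13018152037561137 [[-0.9624 -0.2709  0.0214]
 [-0.189   0.6106 -0.769 ]
 [ 0.1952 -0.7441 -0.6389]] [0.4848 0.0984 1.5196] [0.1885 1.2021 1.0361]
top [[591.5579   0.     315.9232]
 [  0.     591.5579 240.8055]
 [  0.       0.       1.    ]] -0.049386417577366615 [[ 0.0218 -0.9997  0.0115]
 [-0.9931 -0.0229 -0.1154]
 [ 0.1156 -0.0089 -0.9933]] [0.0982 0.4947 1.6928] [0.2934 0.1245 1.7374]
[ 0.2281 -0.5815  0.2159] [[ 0.9309  0.3652 -0.0005]
 [ 0.3652 -0.9309  0.001 ]
 [-0.0001 -0.0011 -1.    ]] 0.011 0.1
```

View pics/side0.png

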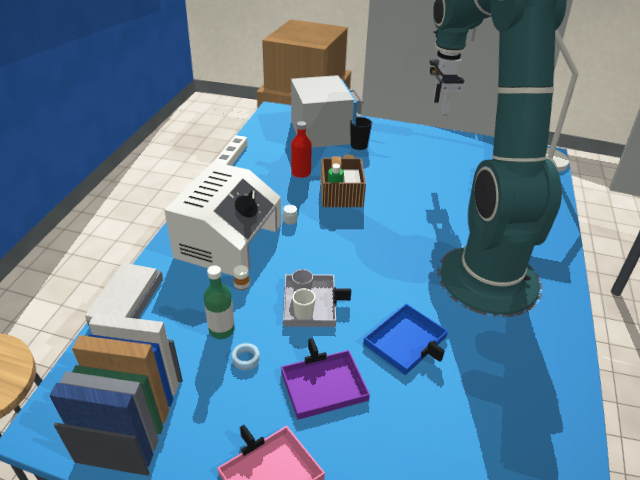

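View pics/top0.png

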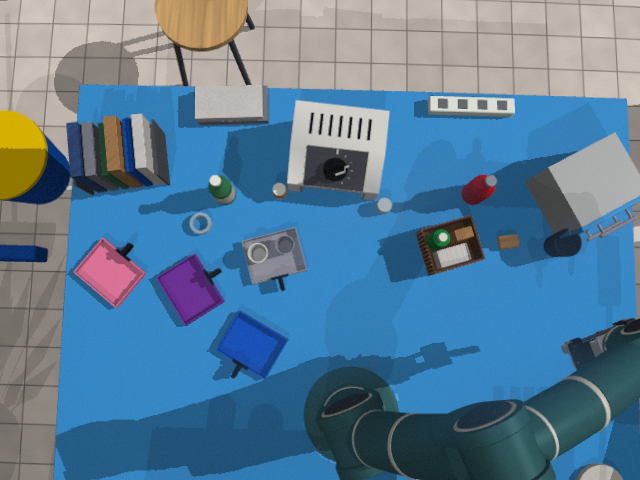

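The top view shows the dryer at about (338,150), its black knob at (336,169), and a grey tray with two cups at (273,255), handle at (282,283). The tray-shaped objects are grey (273,255), blue (252,345), purple (190,290) and pink (109,272). Only the grey steel one holds the cups, so it's the one meant. I'll confirm that in an enlarged crop.

```bash
cat > h.py <<'E'
import numpy as np,cv2
from station import r
np.set_printoptions(precision=4,suppress=True)
def ray(n,p):
    i=r.camera_info(n);K=np.array(i["K"]);R=np.array(i["R"]);t=np.array(i["t"])
    x=np.array([(p[0]-K[0,2])/K[0,0],(p[1]-K[1,2])/K[1,1]]);u=x.copy()
    for _ in range(20):u=x/(1+i["k1"]*(u@u))
    d=R.T@np.array([u[0],u[1],1]);return -R.T@t,d/np.linalg.norm(d)
def onz(n,p,z):
    c,d=ray(n,p);return c+d*(z-c[2])/d[2]
def tri(p,q,a="top",b="side"):
    (c,d),(e,f)=ray(a,p),ray(b,q)
    s=np.linalg.lstsq(np.c_[d,-f],e-c,rcond=None)[0]
    A,B=c+d*s[0],e+f*s[1];return (A+B)/2,np.linalg.norm(A-B)
def proj(n,X):
    i=r.camera_info(n);c=np.array(i["R"])@X+np.array(i["t"]);u=c[:2]/c[2];u=u*(1+i["k1"]*(u@u))
    K=np.array(i["K"]);return np.array([K[0,0]*u[0]+K[0,2],K[1,1]*u[1]+K[1,2]])
E
python3 - <<'E'
import cv2,numpy as np
t=cv2.imread("pics/top0.png");s=cv2.imread("pics/side0.png")
def c(im,x,y,w,h):return cv2.resize(im[y:y+h,x:x+w],(400,300),interpolation=cv2.INTER_CUBIC)
cv2.imwrite("pics/crop1.png",np.vstack([np.hstack([c(t,296,135,80,60),c(s,200,170,80,60)]),np.hstack([c(t,233,218,100,75),c(s,267,252,100,75)])]))
cv2.imwrite("pics/crop2.png",np.vstack([np.hstack([c(t,278,90,120,90),c(t,278,125,120,90)]),np.hstack([c(s,160,155,128,96),c(s,160,190,128,96)])]))
E
```

```text
(no output)
```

View pics/crop1.png

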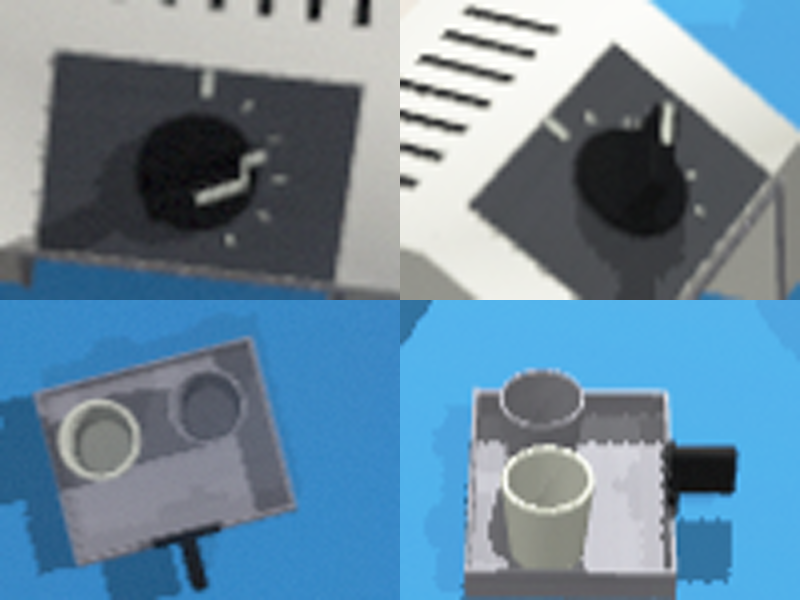

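View pics/crop2.png

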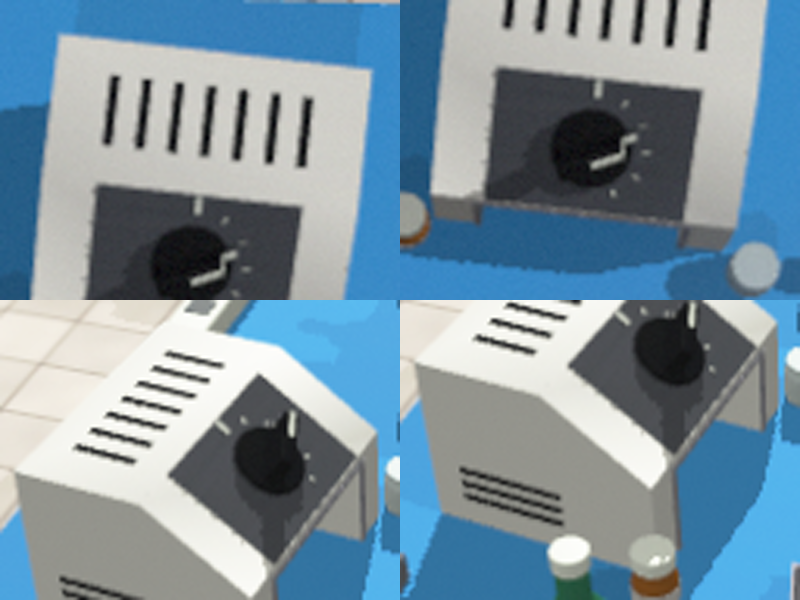

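The crop confirms it: a grey steel tray with the white cup on the left (+y), the steel cup on the right, and a black fin towards the robot. The knob's pointer is clockwise of the zero bar, which is at about (337,152) in the top view. Next I'll measure both.

```bash
cat > m.py <<'E'
from h import *
P=dict(UL=((307,145),(214,211)),UR=((368.6,152.2),(243,178.7)),LR=((362.4,191),(274,205.4)),LL=((303.4,185),(248,238.8)),
bar_out=((337.4,149),(229,193.6)),bar_in=((337.3,154.4),(233.6,197.6)),ptr_end=((349,166.2),(253.6,191)),
tUL=((241.75,241.75),(283.25,320.25)),tUR=((295.5,227.5),(285.75,274.5)),tLR=((307.25,269.25),(334,274.5)),tLL=((252.5,284.25),(336.25,320.25)))
X={}
for k,(a,b) in P.items():
    X[k],e=tri(a,b);print(k,X[k],"gap",round(e,4))
c=(X["UL"]+X["UR"]+X["LL"]+X["LR"])/4
up=(X["UL"]+X["UR"]-X["LL"]-X["LR"])/2; left=(X["UL"]+X["LL"]-X["UR"]-X["LR"])/2
print("panel c",c,"sizes",np.linalg.norm(up),np.linalg.norm(left),"slope",np.degrees(np.arctan2(up[2],np.hypot(*up[:2]))),"yaw up",np.arctan2(up[1],up[0]),"yaw left",np.arctan2(-left[0],left[1]))
print("bar dist",np.linalg.norm(X["bar_out"]-c),np.linalg.norm(X["bar_in"]-c))
t=(X["tUL"]+X["tUR"]+X["tLL"]+X["tLR"])/4
u=(X["tUL"]+X["tUR"]-X["tLL"]-X["tLR"])/2;l=(X["tUL"]+X["tLL"]-X["tUR"]-X["tLR"])/2
print("tray c",t,np.linalg.norm(u),np.linalg.norm(l),"yaw",np.arctan2(u[1],u[0]),np.arctan2(-l[0],l[1]))
z=np.array([onz("top",P[k][0],.024) for k in("tUL","tUR","tLR","tLL")]);print("top@24",z.mean(0))
z=np.array([onz("side",P[k][1],.024) for k in("tUL","tUR","tLR","tLL")]);print("side@24",z.mean(0))
E
python3 m.py
```

```text
UL [0.7403 0.141  0.1664] gap 0.0032
UR [ 0.7249 -0.0276  0.165 ] gap 0.0034
LR [ 0.6301 -0.0178  0.0984] gap 0.0031
LL [0.644  0.1493 0.1016] gap 0.0058
bar_out [0.7313 0.0581 0.1687] gap 0.0046
bar_in [0.719  0.0576 0.1576] gap 0.0043
ptr_end [0.6786 0.0244 0.1674] gap 0.0071
tUL [0.4887 0.3264 0.0196] gap 0.0064
tUR [0.5334 0.1703 0.0218] gap 0.0052
tLR [0.411  0.1328 0.0221] gap 0.0033
tLL [0.3646 0.2903 0.0215] gap 0.0047
panel c [0.6848 0.0612 0.1329] sizes 0.1163100763419947 0.1685251454827969 slope 34.36779753759027 yaw up -0.09447535725400483 yaw left -0.08684068728738854
bar dist 0.05873516484702814 0.04232284097238797
tray c [0.4494 0.23   0.0213] 0.1286344745973017 0.16326983285601326 yaw 0.2900471833312576 0.2826477295590705
top@24 [0.4468 0.2293 0.024 ]
side@24 [0.4512 0.2327 0.024 ]
```

```bash
cat > g.py <<'E'
from h import *
yaw=-0.09;xd=np.array([np.cos(yaw),np.sin(yaw),0]);yd=np.array([-xd[1],xd[0],0])
c35,s35=np.cos(np.radians(35)),np.sin(np.radians(35))
D=np.array([0.6848,0.0612,0.134]);n=np.array([0,0,c35])-s35*xd;up=c35*xd+np.array([0,0,s35])
def onp(cam,p,h):
    c,d=ray(cam,p);X=c+d*(((D+n*h-c)@n)/(d@n))-D;a=np.array([X@up,-(X@yd)]);return a*1e3,np.linalg.norm(a)*1e3,np.arctan2(a[1],a[0])
E
python3 - <<'E'
from g import *
for nm,cam,p,h in [("bar in","top",(335.4,175),.046),("bar out","top",(345,171.4),.046),("skirt in","top",(344.4,168.4),.012),("skirt out","top",(349,166.4),.012),
 ("side bar out hi","side",(253.6,191),.046),("side low","side",(253.6,198.5),.03),("tick zero top","top",(337.3,151.7),0),("tick0 side","side",(231.3,195.6),0)]:print(nm,*onp(cam,p,h))
# knob silhouette centre on skirt plane
for cam,(x0,y0,x1,y1) in dict(top=(310,150,366,188),side=(218,185,270,232)).items():
    im=cv2.imread(f"pics/{cam}0.png");m=np.zeros(im.shape[:2],np.uint8);m[y0:y1,x0:x1]=(im[y0:y1,x0:x1].max(2)<38)*255
    k,_,st,ce=cv2.connectedComponentsWithStats(m);j=1+st[1:,4].argmax();print(cam,st[j],ce[j],onp(cam,ce[j],.02))
# handle
for cam,(x0,y0,x1,y1) in dict(top=(268,270,300,296),side=(325,280,356,308)).items():
    im=cv2.imread(f"pics/{cam}0.png");m=np.zeros(im.shape[:2],np.uint8);m[y0:y1,x0:x1]=(im[y0:y1,x0:x1].max(2)<60)*255
    k,_,st,ce=cv2.connectedComponentsWithStats(m);j=1+st[1:,4].argmax();print(cam,st[j],ce[j])
# handle fin end top: triangulate
print("fin end top",tri((283,290.2-1.5),(450.8-100,289.0)),[onz("top",(282.5,287.5),.05)])
s=r.sense();print(s["time"],s["tcp_pos"])
E
```

```text
bar in [-2.6552  2.002 ] 3.325370960897543 2.4955597935476965
bar out [10.7862 26.5032] 28.614039307764745 1.1842905615830648
skirt in [ 6.0281 25.0422] 25.757527651922498 1.3345717921144011
skirt out [13.3454 36.8581] 39.19976225836284 1.223405708253934
side bar out hi [13.8577 21.4636] 25.548475674751863 0.9974946263711764
side low [ 0.6058 15.7782] 15.7898488080749 1.532420756974263
tick zero top [47.4161  0.3514] 47.417406309397585 0.007409922337726516
tick0 side [51.859  -1.1058] 51.8707619298181 -0.021320266284434876
top [323 158  24  23 392] [333.6429 168.8852] (array([ 4.1878, -4.2861]), np.float64(5.9923854074125), np.float64(-0.7970033586516544))
side [235 191  22  26 371] [246.1429 205.5256] (array([  3.9325, -13.6396]), np.float64(14.195188854661236), np.float64(-1.2900961404463613))
top [272 275  16  15  60] [280.2333 280.7167]
side [333 289  18  15 175] [341.5143 294.6171]
fin end top (array([0.3516, 0.2003, 0.0483]), np.float64(0.00220145203577104)) [array([0.3539, 0.2016, 0.05  ])]
0.1 [ 0.2281 -0.5815  0.2159]
```

```bash
cat > plan.py <<'E'
from g import *
from scipy.spatial.transform import Rotation as Ro,Slerp
def Rk(th):  # tool orientation on the knob at timer angle th
    p=np.cos(th)*up-np.sin(th)*yd; return np.c_[-p,np.cross(-n,-p),-n]
def rows(wps,s=None):
    s=s or r.sense();P=np.array(s["tcp_pos"]);R=np.array(s["orientation"]);print("t",s["time"],"from",P)
    for T,Rt,N in wps:
        sl=Slerp([0,1],Ro.from_matrix([R,Rt]));T=np.array(T)
        for k in range(N):
            A=sl(k/N).as_matrix();B=sl((k+1)/N)
            print(np.round(A.T@(T-P)/N*100,2).tolist()+np.round((Ro.from_matrix(A).inv()*B).as_rotvec(),3).tolist())
        P,R=T,Rt;print("-- at",P)
def grip(h):return D+n*h
E
python3 - <<'E'
from plan import *
s=r.sense();R0=np.array(s["orientation"])
print(Ro.from_matrix(R0.T@Rk(1.1)).as_rotvec())
mid=Slerp([0,1],Ro.from_matrix([R0,Rk(1.1)]))(0.5).as_matrix()
rows([((.4,-.26,.38),mid,8),(grip(.14),Rk(1.1),8)])
E
```

```text
[-0.6441  0.2111 -1.5242]
t 0.1 from [ 0.2281 -0.5815  0.2159]
[3.47, -2.96, -2.05, -0.04, 0.013, -0.095]
[3.76, -2.53, -2.11, -0.04, 0.013, -0.095]
[4.0, -2.07, -2.15, -0.04, 0.013, -0.095]
[4.21, -1.6, -2.17, -0.04, 0.013, -0.095]
[4.37, -1.1, -2.17, -0.04, 0.013, -0.095]
[4.47, -0.59, -2.15, -0.04, 0.013, -0.095]
[4.53, -0.08, -2.1, -0.04, 0.013, -0.095]
[4.54, 0.44, -2.03, -0.04, 0.013, -0.095]
-- at [ 0.4  -0.26  0.38]
[4.83, 0.08, 1.65, -0.04, 0.013, -0.095]
[4.79, 0.47, 1.73, -0.04, 0.013, -0.095]
[4.7, 0.85, 1.82, -0.04, 0.013, -0.095]
[4.58, 1.22, 1.92, -0.04, 0.013, -0.095]
[4.42, 1.57, 2.03, -0.04, 0.013, -0.095]
[4.22, 1.89, 2.16, -0.04, 0.013, -0.095]
[4.0, 2.2, 2.3, -0.04, 0.013, -0.095]
[3.75, 2.47, 2.44, -0.04, 0.013, -0.095]
-- at [0.6048 0.0684 0.2487]
```

Call:
step_arm(deltas=[[3.5,-3.0,-2.0,-0.04,0.013,-0.095,9.4],[3.8,-2.5,-2.1,-0.04,0.013,-0.095,9.4],[4.0,-2.1,-2.1,-0.04,0.013,-0.095,9.4],[4.2,-1.6,-2.2,-0.04,0.013,-0.095,9.4],[4.4,-1.1,-2.2,-0.04,0.013,-0.095,9.4],[4.5,-0.6,-2.1,-0.04,0.013,-0.095,9.4],[4.5,-0.1,-2.1,-0.04,0.013,-0.095,9.4],[4.5,0.4,-2.0,-0.04,0.013,-0.095,9.4]])

```text
time: 1.1
tcp_pos: [0.4009, -0.2582, 0.3794]
orientation: [[0.417, 0.863, 0.284], [0.909, -0.388, -0.155], [-0.023, 0.323, -0.946]]
ft_force: [0.1, -0.7, 0.7]
width: 1.001
grasp_force: 0.0
```

Call:
step_arm(deltas=[[4.8,0.1,1.7,-0.04,0.013,-0.095,9.4],[4.8,0.5,1.7,-0.04,0.013,-0.095,9.4],[4.7,0.8,1.8,-0.04,0.013,-0.095,9.4],[4.6,1.2,1.9,-0.04,0.013,-0.095,9.4],[4.4,1.6,2.0,-0.04,0.013,-0.095,9.4],[4.2,1.9,2.2,-0.04,0.013,-0.095,9.4],[4.0,2.2,2.3,-0.04,0.013,-0.095,9.4],[3.7,2.5,2.4,-0.04,0.013,-0.095,9.4]])

```text
time: 2.1
tcp_pos: [0.607, 0.0685, 0.2472]
orientation: [[-0.288, 0.77, 0.569], [0.921, 0.385, -0.054], [-0.26, 0.509, -0.82]]
ft_force: [0.3, -1.9, -0.0]
width: 0.999
grasp_force: 0.0
```

```bash
python3 - <<'E'
from plan import *
print(np.array(r.sense()["joint_positions"]))
rows([(grip(.075),Rk(1.1),4),(grip(.03),Rk(1.1),4)])
E
```

```text
[ 0.5062  0.1671 -0.8382  2.0767  0.778   0.4932 -0.5219]
t 2.1 from [0.607  0.0685 0.2472]
[0.01, -0.02, 1.56, -0.001, 0.0, -0.0]
[0.01, -0.02, 1.56, -0.001, 0.0, -0.0]
[0.0, -0.02, 1.56, -0.001, 0.0, -0.0]
[0.0, -0.02, 1.56, -0.001, 0.0, -0.0]
-- at [0.642  0.0651 0.1954]
[0.0, -0.0, 1.12, 0.0, 0.0, 0.0]
[0.0, -0.0, 1.12, 0.0, 0.0, 0.0]
[0.0, -0.0, 1.12, 0.0, 0.0, 0.0]
[0.0, -0.0, 1.12, 0.0, 0.0, 0.0]
-- at [0.6677 0.0627 0.1586]
```

Call:
step_arm(deltas=[[0,0,2,0,0,0,9.4],[0,0,2,0,0,0,9.4],[0,0,2,0,0,0,9.4],[0,0,2,0,0,0,9.4],[0,-0.1,1.5,0,0,0,9.4],[0,0,1.2,0,0,0,9.4],[0,0,0,0,0,0,9.4]])

```text
time: 2.98
tcp_pos: [0.666, 0.061, 0.1583]
orientation: [[-0.287, 0.772, 0.567], [0.922, 0.382, -0.055], [-0.259, 0.507, -0.822]]
ft_force: [0.1, 0.2, -0.4]
width: 0.999
grasp_force: 0.0
```

```bash
python3 - <<'E'
from plan import *
s=r.sense();print(np.array(s["tcp_pos"])-grip(.03))
a=r.camera("top")[:,:,::-1][120:210,280:400];b=r.camera("side")[:,:,::-1][155:245,185:305]
cv2.imwrite("pics/k1.png",np.hstack([cv2.resize(x,(400,300),interpolation=cv2.INTER_CUBIC) for x in(a,b)]))
E
```

```text
[-0.0016 -0.0017 -0.0003]
```

View pics/k1.png

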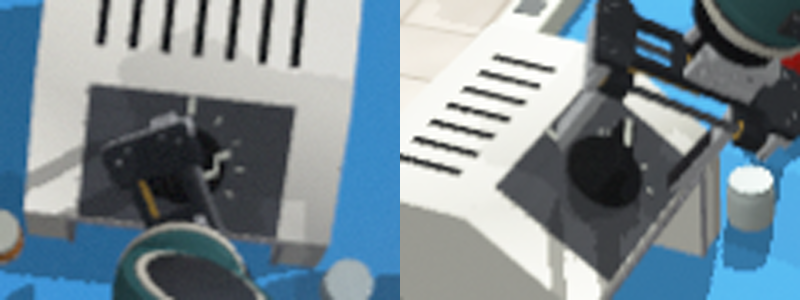

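The bar stands between the open fingers, with the pointer still clear to the right of centre. Closing.

Call:
step_arm(deltas=[[0,0,0,0,0,0,4],[0,0,0,0,0,0,2],[0,0,0,0,0,0,0.5],[0,0,0,0,0,0,0.5],[0,0,0,0,0,0,0.5],[0,0,0,0,0,0,0.5]], grip_force=20)

```text
time: 3.82
tcp_pos: [0.6663, 0.061, 0.1593]
orientation: [[-0.286, 0.772, 0.568], [0.922, 0.382, -0.055], [-0.26, 0.508, -0.821]]
ft_force: [-0.2, 0.0, -0.3]
width: 0.396
grasp_force: 0.0
```

```bash
python3 - <<'E'
from plan import *
s=r.sense();P=np.array(s["tcp_pos"]);R=np.array(s["orientation"]);print(s["width"],P-grip(.03),s["ft_force"],s["torque"],s["grasp_force"])
a=r.camera("top")[:,:,::-1];b=r.camera("side")[:,:,::-1]
cv2.imwrite("pics/k2t.png",a);cv2.imwrite("pics/k2s.png",b)
rows([(P,Rk(0),8)])
E
```

```text
0.3962964414207347 [-0.0013 -0.0017  0.0007] [-0.2205  0.0372 -0.2704] [ 0.0055  0.4364 -0.0027] 0.0
t 3.925 from [0.6663 0.0611 0.1593]
[-0.0, 0.0, 0.0, -0.001, -0.0, -0.138]
[-0.0, 0.0, 0.0, -0.001, -0.0, -0.138]
[-0.0, -0.0, 0.0, -0.001, -0.0, -0.138]
[-0.0, -0.0, 0.0, -0.001, -0.0, -0.138]
[-0.0, -0.0, 0.0, -0.001, -0.0, -0.138]
[-0.0, -0.0, 0.0, -0.001, -0.0, -0.138]
[-0.0, -0.0, 0.0, -0.001, -0.0, -0.138]
[-0.0, -0.0, 0.0, -0.001, -0.0, -0.138]
-- at [0.6663 0.061  0.1593]
```

Still closing.

Call:
step_arm(deltas=[[0,0,0,0,0,0,0.5],[0,0,0,0,0,0,0.5],[0,0,0,0,0,0,0.5],[0,0,0,0,0,0,0.5],[0,0,0,0,0,0,0.5],[0,0,0,0,0,0,0.5],[0,0,0,0,0,0,0.5]], grip_force=20)

```text
time: 4.8
tcp_pos: [0.669, 0.0627, 0.1617]
orientation: [[-0.287, 0.768, 0.572], [0.922, 0.383, -0.052], [-0.259, 0.513, -0.818]]
ft_force: [22.0, 5.7, -1.7]
width: 0.146
grasp_force: 19.9
```

Call:
step_arm(deltas=[[0,0.3,0,0,0,0,0.5],[0,0.2,0,0,0,0,0.5],[0,0,0,0,0,0,0.5]])

```text
time: 5.18
tcp_pos: [0.6696, 0.0629, 0.1618]
orientation: [[-0.286, 0.772, 0.567], [0.922, 0.383, -0.056], [-0.26, 0.507, -0.822]]
ft_force: [-13.4, -1.5, 10.5]
width: 0.147
grasp_force: 20.0
```

Call:
step_arm(deltas=[[0,-0.1,0,0,0,-0.07,0.5],[0,0,0,0,0,-0.13,0.5],[0,0,0,0,0,-0.13,0.5],[0,0,0,0,0,-0.13,0.5],[0,0,0,0,0,-0.07,0.5],[0,0,0,0,0,0,0.5]])

```text
time: 5.92
tcp_pos: [0.6701, 0.0635, 0.1622]
orientation: [[-0.637, 0.52, 0.57], [0.602, 0.797, -0.053], [-0.481, 0.309, -0.82]]
ft_force: [2.7, 4.6, 5.1]
width: 0.146
grasp_force: 20.0
```

```bash
python3 - <<'E'
from plan import *
s=r.sense();P=np.array(s["tcp_pos"]);R=np.array(s["orientation"]);d=P-grip(.03);print(d@up,d@-yd,d@n,"F tool",R.T@np.array(s["ft_force"]),"M",R.T@np.array(s["torque"]))
print(Ro.from_matrix(R.T@Rk(0)).as_rotvec(),np.array(s["joint_positions"]))
E
```

```text
0.004021228516088222 -0.0009337137817961944 0.0016222091826693164 F tool [-1.4248  6.6407 -2.8647] M [-1.3586 -0.2205  0.0248]
[-0.0024 -0.0013 -0.5733] [ 0.3697  0.4213 -0.7139  2.0173  1.2258  0.4751 -0.3526]
```

Call:
step_arm(deltas=[[0,0,0,0,0,-0.08,0.5],[0,0,0,0,0,-0.13,0.5],[0,0,0,0,0,-0.13,0.5],[0,0,0,0,0,-0.13,0.5],[0,0,0,0,0,-0.1,0.5],[0,0,0,0,0,0,0.5],[0,0,0,0,0,0,0.5]])

```text
time: 6.8
tcp_pos: [0.6704, 0.0646, 0.1624]
orientation: [[-0.816, 0.093, 0.57], [0.078, 0.996, -0.051], [-0.572, 0.002, -0.82]]
ft_force: [9.0, 7.3, 0.6]
width: 0.145
grasp_force: 20.0
```

```bash
python3 - <<'E'
from plan import *
s=r.sense();P=np.array(s["tcp_pos"]);R=np.array(s["orientation"]);d=P-grip(.03);print(d@up,d@-yd,d@n,"F tool",R.T@np.array(s["ft_force"]),"M",R.T@np.array(s["torque"]))
print(Ro.from_matrix(R.T@Rk(0)).as_rotvec())
E
```

```text
0.004262538849079851 -0.002053712413422962 0.0016806447165440231 F tool [-7.1252  8.1126  4.2536] M [-2.1915 -1.4348 -0.0332]
[ 0.     -0.0014 -0.004 ]
```

Call:
step_arm(deltas=[[0,0,0,0,0,0,2.5],[0,0,0,0,0,0,4],[0,0,0,0,0,0,4],[0,0,0,0,0,0,5],[0,0,-1,0,0,0,5],[0,0,-3,0,0,0,5],[0,0,-4,0,0,0,5],[0,0,-5,0,0,0,5]])

```text
time: 7.8
tcp_pos: [0.5945, 0.0703, 0.2686]
orientation: [[-0.818, 0.094, 0.567], [0.077, 0.996, -0.054], [-0.57, -0.001, -0.822]]
ft_force: [-0.0, -0.9, 2.5]
width: 0.532
grasp_force: 0.0
```

Call:
step_arm(deltas=[[-3,3,-5,0,0,0,5],[-3,4,-5,0,0,0,5],[-2,4,-5,0,0,0,5],[0,5,-3,0,0,0,5]])

```text
time: 8.3
tcp_pos: [0.5741, 0.2244, 0.4515]
orientation: [[-0.815, 0.097, 0.571], [0.079, 0.995, -0.057], [-0.574, -0.001, -0.819]]
ft_force: [0.3, 0.2, -1.1]
width: 0.529
grasp_force: 0.0
```

```bash
python3 - <<'E'
from plan import *
a=r.camera("top")[:,:,::-1];b=r.camera("side")[:,:,::-1]
cv2.imwrite("pics/z_t.png",a);cv2.imwrite("pics/z_s.png",b)
f=lambda x:cv2.resize(x,(400,300),interpolation=cv2.INTER_CUBIC)
cv2.imwrite("pics/z.png",np.vstack([np.hstack([f(a[135:195,296:376]),f(b[170:230,200:280])]),np.hstack([f(a[210:300,230:350]),f(b)])]))
E
```

```text
(no output)
```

View pics/z.png

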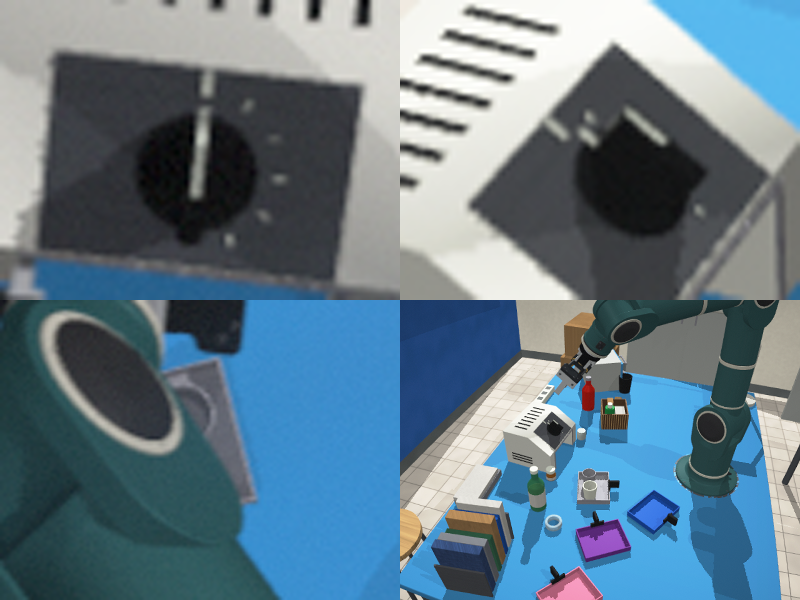

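The pointer now looks aligned with the zero bar in both views. I'll check it with numbers and plan the tray grasp.

```bash
python3 - <<'E'
from plan import *
im=cv2.imread("pics/z_t.png");m=np.zeros(im.shape[:2],np.uint8);m[147:178,328:346]=(im[147:178,328:346].min(2)>105)*255
ys,xs=np.nonzero(m);
for lo,hi,h in((148,155,0),(155.5,161,.012),(161,177,.046)):
    L=[]
    for y in sorted(set(ys)):
        if lo<=y<hi:
            w=im[y,328:346].min(1).astype(float)-70;w=np.clip(w,0,None);w[w<25]=0;L.append((328+(w*np.arange(18)).sum()/w.sum(),y))
    A=[onp("top",p,h)[0] for p in L];A=np.array(A)
    f=np.polyfit(A[:,0],A[:,1],1);print(h,A[0],A[-1],"angle",np.arctan(f[0]))
t=np.array([.449,.230,0]);yw=.286;tx=np.array([np.cos(yw),np.sin(yw),0])
for sc in(np.array([.4494,.23,0]),):
    print("handle", sc-.087*tx)
s=r.sense();print(np.array(s["joint_positions"]))
E
```

```text
0 [58.8908  7.0067] [43.5789 -0.2151] angle 0.5942278585029147
0.012 [36.3179 -0.4602] [27.5887 -0.5442] angle 0.002632073305704105
0.046 [37.3898 -1.0453] [ 2.8207 -0.9322] angle 0.0027473607667858977
handle [0.3659 0.2055 0.    ]
[ 0.5788  0.0459 -1.2316  1.7135  0.5266  0.9941  0.6438]
```

```bash
cat >> plan.py <<'E'
def Rt(yw,a=0.2):
    x=np.array([np.cos(yw),np.sin(yw),0]);Z=np.array([0,0,1.]);X=-(np.cos(a)*x+np.sin(a)*Z);z=np.sin(a)*x-np.cos(a)*Z
    return np.c_[X,np.cross(z,X),z]
E
python3 - <<'E'
from plan import *
for nm,p,z in(("jar",(279,190),.055),("tin",(385,205),.045)):print(nm,onz("top",p,z))
rows([((.358,.203,.20),Rt(.286),8)])
E
```

```text
jar [0.6346 0.2195 0.055 ]
tin [ 0.5998 -0.0891  0.045 ]
t 8.4 from [0.5724 0.2308 0.4517]
[3.97, -0.58, 1.06, -0.018, 0.051, -0.043]
[3.93, -0.43, 1.25, -0.018, 0.051, -0.043]
[3.88, -0.29, 1.45, -0.018, 0.051, -0.043]
[3.81, -0.15, 1.64, -0.018, 0.051, -0.043]
[3.72, -0.02, 1.83, -0.018, 0.051, -0.043]
[3.62, 0.1, 2.01, -0.018, 0.051, -0.043]
[3.51, 0.22, 2.2, -0.018, 0.051, -0.043]
[3.38, 0.33, 2.38, -0.018, 0.051, -0.043]
-- at [0.358 0.203 0.2  ]
```

Call:
step_arm(deltas=[[4.0,-0.6,1.1,-0.018,0.051,-0.043,5],[3.9,-0.4,1.2,-0.018,0.051,-0.043,5],[3.9,-0.3,1.4,-0.018,0.051,-0.043,5],[3.8,-0.1,1.6,-0.018,0.051,-0.043,5],[3.7,0,1.8,-0.018,0.051,-0.043,5],[3.6,0.1,2.0,-0.018,0.051,-0.043,5],[3.5,0.2,2.2,-0.018,0.051,-0.043,5],[3.4,0.3,2.3,-0.018,0.051,-0.043,5]])

```text
time: 9.4
tcp_pos: [0.357, 0.1974, 0.1988]
orientation: [[-0.944, -0.273, 0.185], [-0.269, 0.962, 0.05], [-0.192, -0.003, -0.981]]
ft_force: [-0.1, 0.8, -0.6]
width: 0.535
grasp_force: 0.0
```

```bash
python3 - <<'E'
from plan import *
print(np.array(r.sense()["joint_positions"]))
rows([((.358,.203,.10),Rt(.286),4),((.358,.203,.032),Rt(.286),4)])
E
```

```text
[ 0.5232 -0.0837 -1.0901  2.2364 -0.023   0.7601  1.2906]
t 9.4 from [0.357  0.1974 0.1988]
[0.41, 0.13, 2.44, -0.001, -0.002, -0.002]
[0.42, 0.13, 2.44, -0.001, -0.002, -0.002]
[0.42, 0.13, 2.44, -0.001, -0.002, -0.002]
[0.42, 0.13, 2.43, -0.001, -0.002, -0.002]
-- at [0.358 0.203 0.1  ]
[0.34, 0.0, 1.67, 0.0, 0.0, 0.0]
[0.34, 0.0, 1.67, 0.0, 0.0, 0.0]
[0.34, 0.0, 1.67, 0.0, 0.0, 0.0]
[0.34, 0.0, 1.67, 0.0, 0.0, 0.0]
-- at [0.358 0.203 0.032]
```

Call:
step_arm(deltas=[[0.4,0.2,2.4,0,0,0,5],[0.4,0.2,2.4,0,0,0,5],[0.4,0.1,2.4,0,0,0,5],[0.4,0.1,2.4,0,0,0,5],[0,0,0,0,0,0,5]])

```text
time: 10.02
tcp_pos: [0.358, 0.204, 0.1015]
orientation: [[-0.944, -0.273, 0.183], [-0.269, 0.962, 0.05], [-0.19, -0.002, -0.982]]
ft_force: [-0.4, -0.2, 0.4]
width: 0.531
grasp_force: 0.0
```

```bash
python3 - <<'E'
from plan import *
s=r.sense();print(np.array(s["joint_positions"]))
rows([((.358,.203,.032),Rt(.286),4)],s)
a=r.camera("side")[:,:,::-1];cv2.imwrite("pics/h.png",cv2.resize(a[210:330,260:420],(800,600),interpolation=cv2.INTER_CUBIC))
E
```

```text
[ 0.321   0.2441 -1.0419  2.3268  0.5455  0.579   0.7145]
t 10.025 from [0.358  0.204  0.1015]
[0.34, -0.02, 1.71, -0.001, -0.002, -0.002]
[0.34, -0.02, 1.7, -0.001, -0.002, -0.002]
[0.35, -0.02, 1.7, -0.001, -0.002, -0.002]
[0.35, -0.02, 1.7, -0.001, -0.002, -0.002]
-- at [0.358 0.203 0.032]
```

View pics/h.png

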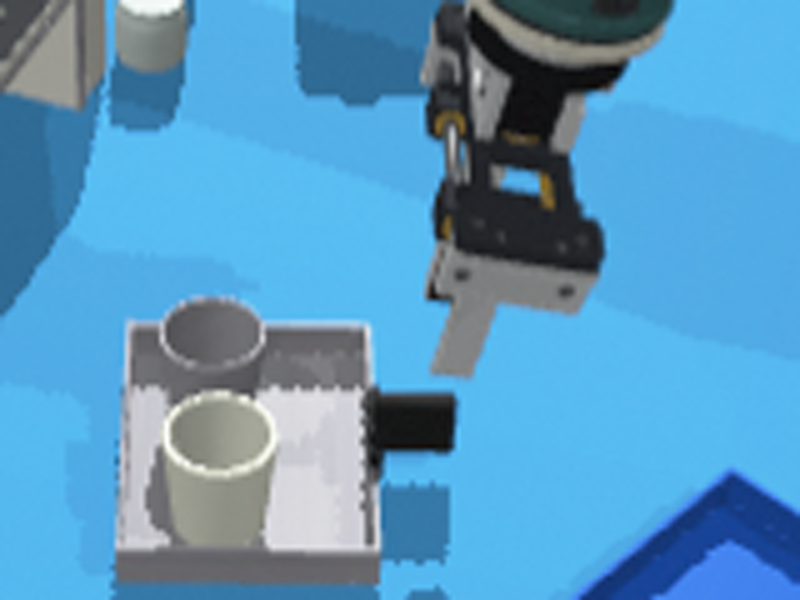

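```bash
python3 - <<'E'
from plan import *
yw=.286;tx=np.array([np.cos(yw),np.sin(yw),0]);ty=np.array([-tx[1],tx[0],0])
H=np.array([.4494,.23,0])
s=r.sense();R=np.array(s["orientation"]);P=np.array(s["tcp_pos"])
f=lambda X:((proj("side",X)-[260,210])*5).round(0)
print("tip near finger",f(P+R@[0,.027,.011]),"fin end corners top/bot",[f(H-.105*tx+.006*ty+[0,0,z]) for z in(.05,.014)],"fin end at wall",f(H-.065*tx+.006*ty+[0,0,.05]))
print("final tip",f(np.array([.358,.203,.032])+R@[0,.006,.011]))
E
```

```text
tip near finger [445. 373.] fin end corners top/bot [array([463., 403.]), array([458., 453.])] fin end at wall [384. 402.]
final tip [436. 442.]
```

The finger sits slightly outward of the fin's middle: tip at (453,376), fin end at (455,420). I'll shift 6 mm forward on the way down.

Call:
step_arm(deltas=[[-0.3,0,1.8,0,0,0,5],[0.1,0,1.8,0,0,0,5],[0.4,0,1.8,0,0,0,5],[0.4,0,1.5,0,0,0,5],[0.2,0,0,0,0,0,3],[0,0,0,0,0,0,2],[0,0,0,0,0,0,2],[0,0,0,0,0,0,2]], grip_force=20)

```text
time: 11.08
tcp_pos: [0.365, 0.2053, 0.0336]
orientation: [[-0.944, -0.271, 0.187], [-0.267, 0.962, 0.05], [-0.194, -0.002, -0.981]]
ft_force: [0.1, 0.2, -0.2]
width: 0.215
grasp_force: 0.0
```

Call:
step_arm(deltas=[[0,0,0,0,0,0,0.5],[0,0,0,0,0,0,0.5],[0,0,0,0,0,0,0.5],[0,0,0,0,0,0,0.5],[0,0,0,0,0,0,0.5]])

```text
time: 11.7
tcp_pos: [0.3648, 0.2056, 0.0334]
orientation: [[-0.944, -0.272, 0.187], [-0.268, 0.962, 0.05], [-0.193, -0.002, -0.981]]
ft_force: [-1.3, -2.4, 7.7]
width: 0.126
grasp_force: 20.0
```

```bash
python3 - <<'E'
from plan import *
s=r.sense();print(np.array(s["joint_positions"]))
rows([((.4603,.0831,.0334),Rt(-.09),16)],s)
E
```

```text
[ 0.0747  0.4002 -0.7977  2.3589  0.8908  0.4654  0.3893]
t 11.7 from [0.3648 0.2056 0.0334]
[-0.36, -0.9, 0.07, 0.004, -0.0, 0.022]
[-0.38, -0.89, 0.08, 0.004, -0.0, 0.022]
[-0.4, -0.88, 0.08, 0.004, -0.0, 0.022]
[-0.42, -0.87, 0.08, 0.004, -0.0, 0.022]
[-0.44, -0.86, 0.09, 0.004, -0.0, 0.022]
[-0.46, -0.85, 0.09, 0.004, -0.0, 0.022]
[-0.48, -0.84, 0.1, 0.004, -0.0, 0.022]
[-0.49, -0.83, 0.1, 0.004, -0.0, 0.022]
[-0.51, -0.82, 0.1, 0.004, -0.0, 0.022]
[-0.53, -0.81, 0.11, 0.004, -0.0, 0.022]
[-0.55, -0.79, 0.11, 0.004, -0.0, 0.022]
[-0.57, -0.78, 0.11, 0.004, -0.0, 0.022]
[-0.58, -0.77, 0.12, 0.004, -0.0, 0.022]
[-0.6, -0.75, 0.12, 0.004, -0.0, 0.022]
[-0.62, -0.74, 0.12, 0.004, -0.0, 0.022]
[-0.63, -0.72, 0.13, 0.004, -0.0, 0.022]
-- at [0.4603 0.0831 0.0334]
```

Call:
step_arm(deltas=[[-0.2,-0.4,0.03,0.002,0,0.01,0.5],[-0.38,-0.9,0.08,0.004,0,0.022,0.5],[-0.4,-0.9,0.08,0.004,0,0.022,0.5],[-0.42,-0.9,0.08,0.004,0,0.022,0.5],[-0.44,-0.9,0.09,0.004,0,0.022,0.5],[-0.46,-0.9,0.09,0.004,0,0.022,0.5],[-0.48,-0.8,0.1,0.004,0,0.022,0.5],[-0.3,-0.4,0.05,0.002,0,0.01,0.5]], grip_force=35)

```text
time: 12.7
tcp_pos: [0.4084, 0.1518, 0.0334]
orientation: [[-0.974, -0.119, 0.192], [-0.117, 0.993, 0.023], [-0.193, -0.0, -0.981]]
ft_force: [-5.1, 4.5, 6.2]
width: 0.124
grasp_force: 35.0
```

```bash
python3 - <<'E'
from plan import *
s=r.sense();print(np.array(s["joint_positions"]),s["ft_force"])
rows([((.4603,.0831,.0334),Rt(-.09),10)],s)
E
```

```text
[ 0.19    0.4116 -0.7485  2.323   0.8551  0.4657  0.4347] [-5.1411  4.4793  6.1801]
t 12.7 from [0.4084 0.1518 0.0334]
[-0.43, -0.74, 0.08, 0.004, -0.001, 0.021]
[-0.44, -0.73, 0.09, 0.004, -0.001, 0.021]
[-0.46, -0.73, 0.09, 0.004, -0.001, 0.021]
[-0.47, -0.72, 0.09, 0.004, -0.001, 0.021]
[-0.48, -0.71, 0.1, 0.004, -0.001, 0.021]
[-0.5, -0.69, 0.1, 0.004, -0.001, 0.021]
[-0.51, -0.68, 0.1, 0.004, -0.001, 0.021]
[-0.53, -0.67, 0.11, 0.004, -0.001, 0.021]
[-0.54, -0.66, 0.11, 0.004, -0.001, 0.021]
[-0.55, -0.65, 0.11, 0.004, -0.001, 0.021]
-- at [0.4603 0.0831 0.0334]
```

Call:
step_arm(deltas=[[-0.5,-0.8,0.1,0.004,-0.001,0.022,0.5],[-0.5,-0.9,0.1,0.005,-0.001,0.026,0.5],[-0.6,-0.9,0.1,0.005,-0.001,0.028,0.5],[-0.6,-0.9,0.1,0.005,-0.001,0.028,0.5],[-0.6,-0.9,0.11,0.005,-0.001,0.028,0.5],[-0.6,-0.9,0.12,0.006,-0.001,0.028,0.5],[-0.6,-0.9,0.12,0.006,-0.001,0.028,0.5],[-0.6,-0.8,0.13,0.005,-0.001,0.022,0.5]])

```text
time: 13.7
tcp_pos: [0.457, 0.0826, 0.0336]
orientation: [[-0.975, 0.095, 0.2], [0.093, 0.995, -0.019], [-0.201, 0.0, -0.98]]
ft_force: [0.3, 0.5, -4.5]
width: 0.124
grasp_force: 35.0
```

Call:
step_arm(deltas=[[0,0,0,0,0,0,0.5]])

```text
time: 13.82
tcp_pos: [0.457, 0.0827, 0.0336]
orientation: [[-0.975, 0.095, 0.2], [0.093, 0.995, -0.019], [-0.201, 0.0, -0.98]]
ft_force: [0.2, -0.7, -4.5]
width: 0.126
grasp_force: 35.0
```

```bash
python3 - <<'E'
from plan import *
s=r.sense();print(np.array(s["joint_positions"]),s["ft_force"])
rows([((.4603,.0831,.0334),Rt(-.09),1),((.60,.0705,.0334),Rt(-.09),12)],s)
a=r.camera("top")[:,:,::-1];b=r.camera("side")[:,:,::-1]
cv2.imwrite("pics/e_t.png",a);cv2.imwrite("pics/e_s.png",b)
f=lambda x:cv2.resize(x,(400,600),interpolation=cv2.INTER_CUBIC)
cv2.imwrite("pics/e.png",np.hstack([f(a[130:280,285:385]),f(b[170:320,215:315])]))
E
```

```text
[ 0.293   0.432  -0.6733  2.2643  0.8243  0.4753  0.4349] [ 0.1943 -0.6972 -4.4742]
t 13.825 from [0.457  0.0827 0.0336]
[-0.31, 0.07, 0.09, -0.001, 0.002, -0.005]
-- at [0.4603 0.0831 0.0334]
[-1.15, 0.0, 0.23, 0.0, 0.0, 0.0]
[-1.15, 0.0, 0.23, 0.0, 0.0, 0.0]
[-1.15, 0.0, 0.23, 0.0, 0.0, 0.0]
[-1.15, 0.0, 0.23, 0.0, 0.0, 0.0]
[-1.15, 0.0, 0.23, 0.0, 0.0, 0.0]
[-1.15, 0.0, 0.23, 0.0, 0.0, 0.0]
[-1.15, 0.0, 0.23, 0.0, 0.0, 0.0]
[-1.15, 0.0, 0.23, 0.0, 0.0, 0.0]
[-1.15, 0.0, 0.23, 0.0, 0.0, 0.0]
[-1.15, 0.0, 0.23, 0.0, 0.0, 0.0]
[-1.15, 0.0, 0.23, 0.0, 0.0, 0.0]
[-1.15, 0.0, 0.23, 0.0, 0.0, 0.0]
-- at [0.6    0.0705 0.0334]
```

View pics/e.png

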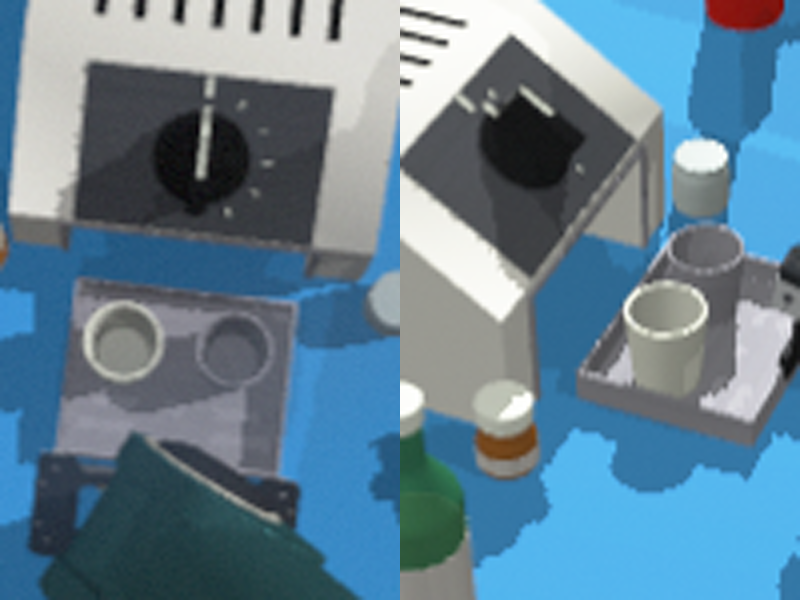

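The tray is straight in front of the opening, both cups are standing, and the pointer is on zero. I'll check the sideways offset in the same view.

```bash
python3 - <<'E'
from plan import *
q=lambda x,y:(285+x/4,130+y/4)
A=onz("top",q(75,281),.024);B=onz("top",q(298,302),.024);m=(A+B)/2-D
print("tray front lateral vs D (yd)",m@yd,"along",m@xd+.0486,"width",np.linalg.norm(A-B),"yaw",np.arctan2(-(A-B)[0],(A-B)[1]))
# bay inner corners: front bottom edge of panel z=.1 at the legs' inner sides
for p,z in((q(88,63),.166),(q(335,88),.166),(q(73,218),.1),(q(308,246),.1)):
    X=onz("top",p,z)-D;print(X@yd,X@xd)
X=np.array(r.sense()["tcp_pos"])-D;print("tcp lat",X@yd)
E
```

```text
tray front lateral vs D (yd) -0.0027664131733322926 along -0.03016632526378627 width 0.16462951681637203 yaw -0.0712463012274781
0.08368104080197757 0.044600193666959526
-0.08566427220400873 0.04660886679648841
0.08378476609258528 -0.04967124139375222
-0.08296120453780204 -0.05072815577364911
tcp lat 0.0015953496707494415
```

Call:
step_arm(deltas=[[-0.6,0.1,0.13,0,0,0,0.5],[-1.1,0.1,0.23,0,0,0,0.5],[-1.2,0,0.24,0,0,0,0.5],[-1.2,0,0.24,0,0,0,0.5],[-1.2,0,0.24,0,0,0,0.5],[-1.2,0,0.24,0,0,0,0.5],[-1.0,0,0.2,0,0,0,0.5],[-0.5,0,0.1,0,0,0,0.5]])

```text
time: 14.92
tcp_pos: [0.5388, 0.0776, 0.0338]
orientation: [[-0.975, 0.094, 0.2], [0.092, 0.996, -0.018], [-0.201, 0.001, -0.98]]
ft_force: [-1.2, 0.3, -4.8]
width: 0.125
grasp_force: 35.0
```

```bash
python3 - <<'E'
from plan import *
s=r.sense();print(np.array(s["joint_positions"]),s["ft_force"],s["torque"])
X=np.array(s["tcp_pos"])-D;print("along M0",X@xd+.0486,"lat",X@yd)
rows([((.6157,.0705,.0334),Rt(-.09),8)],s)
E
```

```text
[ 0.3183  0.5458 -0.6708  2.0818  0.8054  0.5621  0.5498] [-1.2092  0.29   -4.7677] [ 0.0955  0.8029 -0.0131]
along M0 -0.0983311639846266 lat 0.0032087837551645036
t 14.925 from [0.5388 0.0776 0.0338]
[-0.95, 0.0, 0.2, 0.0, 0.0, -0.0]
[-0.95, 0.0, 0.2, 0.0, 0.0, -0.0]
[-0.95, 0.0, 0.2, 0.0, 0.0, -0.0]
[-0.95, 0.0, 0.2, 0.0, 0.0, -0.0]
[-0.95, -0.0, 0.2, 0.0, 0.0, -0.0]
[-0.95, -0.0, 0.2, 0.0, 0.0, -0.0]
[-0.95, -0.0, 0.2, 0.0, 0.0, -0.0]
[-0.95, -0.0, 0.2, 0.0, 0.0, -0.0]
-- at [0.6157 0.0705 0.0334]
```

Call:
step_arm(deltas=[[-0.6,0,0.12,0,0,0,0.5],[-1.0,0,0.2,0,0,0,0.5],[-1.0,0,0.2,0,0,0,0.5],[-1.0,0,0.2,0,0,0,0.5],[-1.0,0,0.2,0,0,0,0.5],[-0.8,0,0.16,0,0,0,0.5],[-0.6,0,0.12,0,0,0,0.5],[-0.3,0,0.06,0,0,0,0.5]])

```text
time: 15.92
tcp_pos: [0.6024, 0.0717, 0.0341]
orientation: [[-0.975, 0.093, 0.2], [0.092, 0.996, -0.018], [-0.201, 0.001, -0.98]]
ft_force: [-0.6, 0.4, -5.1]
width: 0.122
grasp_force: 35.0
```

Call:
step_arm(deltas=[[-0.3,0,0.06,0,0,0,0.5],[-0.3,0,0.06,0,0,0,0.5],[-0.2,0,0.04,0,0,0,0.5],[-0.2,0,0.04,0,0,0,0.5]])

```text
time: 16.42
tcp_pos: [0.6124, 0.0708, 0.0342]
orientation: [[-0.975, 0.093, 0.2], [0.091, 0.996, -0.018], [-0.201, 0.001, -0.98]]
ft_force: [-1.3, 0.2, -5.2]
width: 0.125
grasp_force: 35.0
```

Call:
step_arm(deltas=[[-0.15,0,0.03,0,0,0,0.5],[-0.15,0,0.03,0,0,0,0.5],[-0.1,0,0.02,0,0,0,0.5],[-0.1,0,0.02,0,0,0,0.5]])

```text
time: 16.92
tcp_pos: [0.6147, 0.0706, 0.0335]
orientation: [[-0.976, 0.093, 0.195], [0.091, 0.996, -0.019], [-0.196, -0.001, -0.981]]
ft_force: [-27.4, 0.2, 14.2]
width: 0.12
grasp_force: 35.0
```

Call:
step_arm(deltas=[[0.2,0,-0.04,0,0,0,0.5],[0,0,0,0,0,0,1.5],[0,0,0,0,0,0,3],[0,0,0,0,0,0,4],[0,0,0,0,0,0,5],[0,0,0,0,0,0,5]], grip_force=10)

```text
time: 17.68
tcp_pos: [0.6154, 0.0705, 0.0342]
orientation: [[-0.975, 0.093, 0.2], [0.091, 0.996, -0.018], [-0.201, 0.001, -0.98]]
ft_force: [0.0, -0.5, 0.1]
width: 0.521
grasp_force: 0.0
```

Call:
step_arm(deltas=[[0.5,0,-1,0,0,0,5],[1,0,-2.5,0,0,0,5],[2,0,-3,0,0,0,5],[4,0,-3,0,0,0,5],[4,-2,-3,0,0,0,5],[4,-4,-2,0,0,0,5],[4,-5,-1,0,0,0,5],[3,-5,0,0,0,0,5]])

```text
time: 18.68
tcp_pos: [0.3771, -0.0393, 0.141]
orientation: [[-0.976, 0.09, 0.197], [0.088, 0.996, -0.016], [-0.198, 0.002, -0.98]]
ft_force: [1.5, -0.8, 0.2]
width: 0.533
grasp_force: 0.0
```

```bash
python3 - <<'E'
from plan import *
a=r.camera("top")[:,:,::-1];b=r.camera("side")[:,:,::-1];print(r.sense()["ft_force"],np.array(r.sense()["joint_positions"]))
cv2.imwrite("pics/f_t.png",a);cv2.imwrite("pics/f_s.png",b)
f=lambda x:cv2.resize(x,(400,600),interpolation=cv2.INTER_CUBIC)
cv2.imwrite("pics/f.png",np.hstack([f(a[130:280,285:385]),f(b[170:320,215:315])]))
E
```

```text
[-0.3919  0.2697  0.2545] [ 1.0457 -0.0145 -1.0007  2.3706 -0.0056  0.5825  1.5258]
```

View pics/f.png

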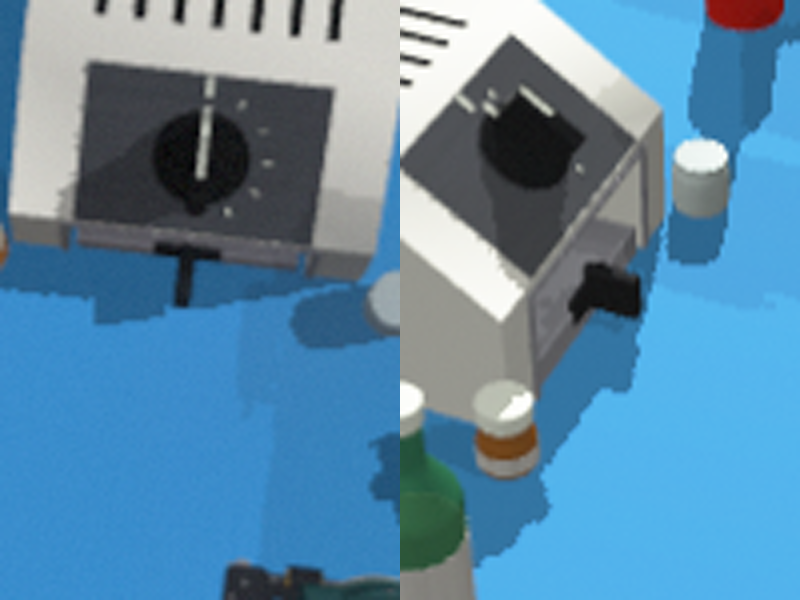

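The tray is in the opening with its wall at the face and the fin sticking out at (185,275). The knob is still on zero. I'll check the depth from the fin's end.

```bash
python3 - <<'E'
from plan import *
q=lambda x,y:(285+x/4,130+y/4); q2=lambda x,y:(215+(x-400)/4,170+y/4)
pr=lambda X:((X-D)@xd+.0486,(X-D)@yd,X[2])
print("fin end",pr(onz("top",q(182,304),.045)),"wall L/R",pr(onz("top",q(78,247),.024)),pr(onz("top",q(300,268),.024)))
print("side fin end top",pr(onz("side",q2(641,275),.05)),"front face at z=.1",pr(onz("top",q(73,220),.1)),pr(onz("top",q(308,247),.1)))
X,e=tri(q(182,304),q2(640,297));print("tri",pr(X),e)
E
```

```text
fin end (np.float64(-0.04357888190912713), np.float64(-0.00012897599193535496), np.float64(0.04499999999999993)) wall L/R (np.float64(-0.006211007465690262), np.float64(0.08023834724102032), np.float64(0.02400000000000002)) (np.float64(-0.003196204148567715), np.float64(-0.08392667268519555), np.float64(0.02400000000000002))
side fin end top (np.float64(-0.03682284709781481), np.float64(-0.0004515490796047645), np.float64(0.050000000000000044)) front face at z=.1 (np.float64(-0.002497534183631439), np.float64(0.08362082081738131), np.float64(0.10000000000000009)) (np.float64(-0.002841168775870602), np.float64(-0.08303428798856528), np.float64(0.10000000000000009))
tri (np.float64(-0.03857619076097644), np.float64(0.0003475761303798012), np.float64(0.030542194683943813)) 0.004962911309880206
```

The robot met a firm stop at the predicted depth. After release it stood in the same place with no force on it, so that stop was the tray on the back wall. The camera depth agrees to within about 4 mm, against a 9 mm tolerance. Handing in.

```bash
python3 -c "
from station import r
print(r.finish_job())"
```

```text
the job is handed in; nothing more can be done
None
```

The timer pointer is on zero and the tray is home against the back stop, with the gripper clear and the job handed in at about 19 s. Both cups stood upright just before the tray went in; they are out of view inside the dryer, and no verdict came back.

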